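# Bring the workshop sander back into service

## Task

Get the sander running again with your fingertips, in this order: push the popped-out blue reset cap on the grey breaker box fully home, then press the green start button on the yellow extractor pendant all the way in and let it come back out, then press the white-striped end of the black rocker on the blue switch box until it is fully on. Do not press the red stop button, and do not pick up or shift the pendant or any of the tools and toys lying about.

Things in the scene. Friction and masses are not known exactly. Their poses are not given: they have to be found in the camera images.
- reset_cap (a joint): the breaker's blue reset cap, a round push cap 30 mm across, in the middle of the grey breaker box. 0 = popped out (the start), 0.010 m = fully home. It slides straight down with about 4 N of friction, has no spring, and stays where it is left.
- reset_top (a point): centre of the top face of the blue reset cap; it sinks with the cap. Popped out it is 88 mm above the bench, fully home 78 mm; a fixed steel collar 48 mm across around it ends at 76 mm.
- start_button (a joint): the extractor's green start button, 30 mm across, on the yellow pendant. 0 = out, 0.006 m = fully in; a spring (about 1.5 N to start, 5 N fully in) brings it back out when let go.
- start_button_top (a point): centre of the top face of the green start button, 82 mm above the bench when out; it sinks with the button. The black housing around it is 46 mm across and its top is 72 mm above the bench.
- stop_button (a joint): the extractor's red stop button, 38 mm across, on the same pendant, same spring, height and travel as the green one (0 = out, 0.006 m = in). Not to be pressed.
- stop_button_top (a point): centre of the top face of the red stop button, 84 mm from the centre of the green one, 82 mm above the bench.
- sander_rocker (a joint): the sander's black rocker, 64 x 36 mm, 10 mm thick, on the blue switch box, pivoted about its middle 74 mm above the bench. 0 = off (the end with the white stripe, on the side away from the robot, stands up by 0.2 rad), 0.4 rad = fully on (the striped end is down by 0.2 rad). No spring: friction holds it wherever it is left; about 2 to 6 N on the striped end (least at its edge) moves it.
- rocker_on_end (a point): point on the white stripe on the rocker's upper face, 26 mm from the pivot towards the striped end (along the box's x axis); it moves with the rocker: 84 mm above the bench when off, 74 mm when fully on.
- breaker_box: grey breaker box, 120 x 120 x 70 mm high, fixed to the bench; origin at the centre of its underside, z up. The blue reset cap is at its centre.
- extractor_pendant: yellow extractor pendant, 100 (x) x 160 (y) x 60 mm high, 0.9 kg, lying loose on the bench; origin at the centre of its underside, z up. Green button 42 mm from the middle towards its +y, red button 42 mm towards its -y.
- sander_switch: blue sander switch box, 130 (x) x 100 (y) x 60 mm high, fixed to the bench; origin at the centre of its underside, z up, x towards the striped end of the rocker. The rocker is at its centre, its long side along x.
- toy_car: wooden toy car, 85 x 54 x 54 mm high, loose; origin at the centre of its underside. Leave it alone.
- tape_measure: orange and black tape measure, 62 x 36 x 58 mm high, loose; origin at the centre of its underside. Leave it alone.
- birdhouse: small wooden birdhouse, 60 x 55 mm, 70 mm high, loose; origin at the centre of its underside. Leave it alone.
- sanding_block: cork sanding block, 60 x 100 x 24 mm high, loose; origin at the centre of its underside. Leave it alone.
- glue_bottle: white glue bottle with an orange cap, 60 mm across, 150 mm tall, standing loose; origin at the centre of its underside. Leave it alone.
- screwdriver: screwdriver with a red handle lying loose on the bench along its x; origin at its underside. Leave it alone.
- g_clamp: blue G-clamp lying flat, about 85 x 190 mm, 24 mm high, loose; origin under the middle of its back. Leave it alone.
There are look-alikes about, which are no part of the job. Leave any pink or turquoise look-alike of the breaker_box alone. Several things have the shape of the extractor_pendant; the one meant has the colours described above.

How it is judged:
By the outcome, as a careful person would: the job done as asked, in the order asked, and still so for the second after the job is handed in, with the robot touching nothing.
It also fails if it takes over 54 s, if anything falls off the work surface, if the arm or the gripper's body presses on something with over 40 N, if the wrist force passes 120 N, or if a joint passes its speed limit or range.

## Robot

A 6-joint arm with a two-finger parallel gripper is mounted at the origin on the work surface. World frame = base frame: x ahead of the robot, y to its left, z up, the work surface at z = 0. Lengths are in m, angles in rad, forces in N, time in s.
With the tool pointing down it reaches from about 0.35 to 0.975 m from the base axis. Payload 4.9 kg.
Tool frame: the origin (TCP) lies at the very end of the fingers, on their centre line; the grasp point (between the pads) lies 19 mm behind it; z points along the fingers, y is the line along which they close (so a half turn about z gives the same grasp; the last joint's range is limited). The gripper opens to 85 mm and grips with 20 to 120 N. Pads are 22 mm wide; open, the fingers measure 114 mm over their backs; the gripper's body (76 mm by 85 mm) begins 54 mm behind the grasp point. The pads swing forward as they close: fully open they stand 13 mm farther back than shut.
Start: joints at [-1.396, 0.053, 1.613, -0, 1.476, -0.119], TCP at [0.181, -0.598, 0.206] pointing down, gripper open.
Joint ranges: [-3.01, 3.01], [-1.01, 2.22], [0.06, 2.58], [-1.02, 4.17], [0.09, 2.62], [-3.14, 3.14]. Speed limits (rad/s): [2.57, 2.57, 3.14, 3.14, 3.14, 3.14].

## Interface

Orientations are given as a unit quaternion [w, x, y, z].
In Python, from plant import state, optics, ticket, nets gives the robot as it stands. The module is installed in compiled form; this text tells all that it offers.
- The arm moves only by the shell command python3 -m inch 'ROWS' [OPENING]. ROWS is JSON, a list of rows, each an object of numbers: "dx", "dy", "dz": the shift along the tool's x, y, z as a fraction of full scale; "rx", "ry", "rz": the turn, a rotation vector about the tool's x, y, z as a fraction of full scale. In form: [{"dx": .., "dy": .., "dz": .., "rx": .., "ry": .., "rz": ..}, ...]. A call has 1 to 5 rows; each row is the pose to reach, as a shift and turn from the pose commanded when the call began, along the tool's axes at that moment; what a row does not reach only later rows make up. Full scale, the value 1, is 0.8 m for a shift and 1.5 rad for a turn. A row lasts 1/10 s, in which the tool goes at most 50 mm and 8.59 degrees, less where a joint would pass 70% of its speed; a pose out of reach is approached as far as the arm can. A call with a number of a shift or a turn outside -1 to 1 is refused whole. A call with a gripper value outside its range is refused whole. OPENING is the opening, from -1 (shut) to 1 (fully open), set as the call begins (- or left out, the last holds). The fingers move at their own pace and stop on an object; the grip force is fixed at half the most. Time passes only in rows, so rows that repeat a pose let the fingers close. It gives the time, the measured TCP pose, the force, the opening and the grip force at its end, in the units of the state.
- state(): the state, without advancing time (a new reading comes with each control period).
- optics.grab_frame(name): name is "scene" or "top" or "wrist"; returns the picture (420x560x3 uint8, red, green, blue); there is no depth.
- optics.camera_info(name): a dict with "fx", "fy", "cx", "cy" (pixels), "R" (3x3) and "t" (3): a world point X has camera coordinates R X + t. Camera axes: x right, y down, z forward; pixel columns grow to the right and rows downward; lengths in m; the calibration is good to about 2 mm. A picture is of the moment at which its call begins: read the wrist's pose just before it. camera_info takes no time and is no camera call; for the wrist camera it gives the pose at the moment of the call.
- ticket.job_done(): hands the job in; it is judged then, once.
Trained networks look in the newest picture that a camera, given by its name, has taken for a name from the list of things; names that differ only in an ending like _2 or _b are one class to them, and where a whole thing is asked for, a point or a joint stands for the part that bears it (a point fixed in the world has none). Each returns a list of dicts, best first, with "confidence" (0 to 1); they miss things now and then, are a little off and sometimes report something else, mostly with a low value. They report only what shows in the picture. A call takes as long as a camera call. They do not tell look-alikes from the thing itself.
- nets.boxes_of(camera, name): "bbox" ([centre column, centre row, width, height] in pixels, round what is visible of it).
- nets.outline_of(camera, name): "pixels" (420x560 bool, what is visible of it) and "bbox" ([centre column, centre row, width, height] in pixels, round what is visible of it).
The state is a dict: "time": time; "joint_pos": joint angles; "joint_vel": joint speeds; "joint_efforts": joint torques, N m; "tool_pos": TCP position; "tool_rot": TCP orientation; "contact_force": force on the tool from outside, world axes, zero at the start; "ft_torque": the same for the moment, N m; "gripper_width": opening from 0.0 (shut) to 1.0 (fully open); "grasp_force": force on a finger pad.
Only numpy, scipy, OpenCV 4.12 (cv2) and the standard library are available. Lean on these libraries where they do the work, as an engineer would, in place of code of your own. Each camera call takes 0.05 s, during which the arm holds its last target. There are 200 camera calls.

## Working session

There is one attempt and no reset: what is moved stays moved. The work goes in short steps, Python scripts to look and compute and a shell command to move; the robot and the scene stay as the last step left them, time stands still between calls to the robot, and variables do not carry over. Pictures are saved under pics/ and viewed, at most 12 in all, crops included, and the job is handed in when it is done.

```bash
mkdir -p pics; cat > h.py <<'E'
from plant import state, optics, ticket, nets
import numpy as np, cv2
def save(cam,fn):
    im=optics.grab_frame(cam); cv2.imwrite('pics/'+fn,im[:,:,::-1].copy()); return im
def ray(ci,u,v,z):
    R=np.array(ci['R']);t=np.array(ci['t']);C=-R.T@t
    d=R.T@np.array([(u-ci['cx'])/ci['fx'],(v-ci['cy'])/ci['fy'],1]); return C+d*(z-C[2])/d[2]
def proj(ci,X):
    p=np.array(ci['R'])@np.array(X)+np.array(ci['t']); return p[0]/p[2]*ci['fx']+ci['cx'],p[1]/p[2]*ci['fy']+ci['cy']
E
python3 - <<'E'
from h import *
a=save('top','t0.png')
ci=optics.camera_info('top')
for n,z in [('reset_cap',.088),('breaker_box',.07),('start_button',.082),('extractor_pendant',.06),('sander_rocker',.08),('sander_switch',.06)]:
    for r in nets.boxes_of('top',n)[:5]:
        b=r['bbox']; print(n,round(r['confidence'],2),np.round(b),np.round(ray(ci,b[0],b[1],z),3))
save('scene','s0.png')
s=state();print(s['time'],s['tool_pos'],s['tool_rot'],s['gripper_width'],s['contact_force'])
E
```

```text
reset_cap 0.43 [171. 219.  12.  12.] [0.445 0.259 0.088]
reset_cap 0.34 [337. 174.  13.  20.] [ 0.599 -0.252  0.088]
reset_cap 0.16 [331. 205.   9.  12.] [ 0.502 -0.236  0.088]
breaker_box 0.92 [305. 267.  43.  48.] [ 0.308 -0.159  0.07 ]
breaker_box 0.71 [170. 214.  44.  40.] [0.46  0.266 0.07 ]
breaker_box 0.56 [174. 279.  49.  51.] [0.257 0.246 0.07 ]
start_button 0.55 [387. 282.  11.  11.] [ 0.269 -0.412  0.082]
start_button 0.51 [448. 249.  12.   6.] [ 0.376 -0.596  0.082]
start_button 0.48 [330. 205.   9.  10.] [ 0.502 -0.233  0.082]
extractor_pendant 0.82 [342. 202.  57.  38.] [ 0.514 -0.27   0.06 ]
extractor_pendant 0.81 [372. 286.  59.  48.] [ 0.254 -0.372  0.06 ]
extractor_pendant 0.59 [452. 262.  58.  57.] [ 0.337 -0.618  0.06 ]
sander_rocker 0.57 [263. 192.  11.  24.] [ 0.536 -0.022  0.08 ]
sander_switch 0.56 [264. 193.  37.  49.] [ 0.535 -0.025  0.06 ]
sander_switch 0.28 [331. 208.  12.   9.] [ 0.493 -0.238  0.06 ]
0.4 [ 0.18098299 -0.59810757  0.20582002] [-1.58082862e-04  9.89229012e-01  1.46376011e-01 -8.52689999e-06] 1.00243017258641 [-0.73163041  0.49739526  0.15710144]
```

View pics/t0.png

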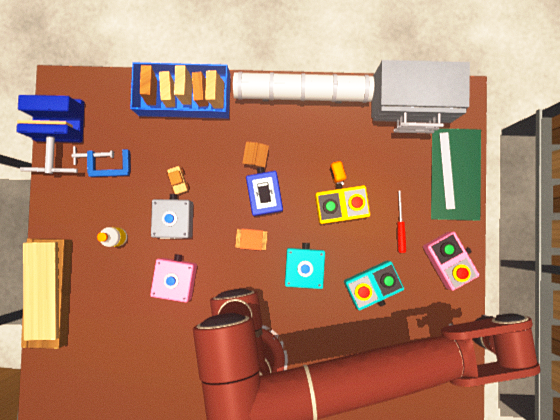

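View pics/s0.png

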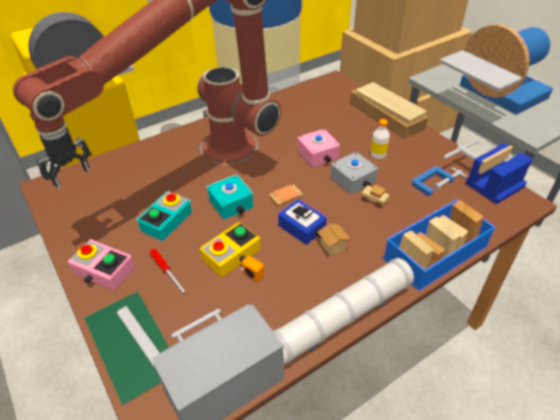

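The top view shows the grey breaker at (171,219), the yellow pendant with its green button at (331,205), and the blue switch box at (264,193) with the stripe on the far side. The scene view agrees. The pink and turquoise boxes are look-alikes.

```bash
cat >> h.py <<'E'
from scipy.spatial.transform import Rotation as Ro
def go(x,y,z):
    s=state(); q=s['tool_rot']; M=Ro.from_quat([q[1],q[2],q[3],q[0]]).as_matrix()
    d=np.array([x,y,z])-s['tool_pos']
    print('t',round(s['time'],2),'tcp',np.round(s['tool_pos'],4),'F',np.round(s['contact_force'],1),'rows',np.round(M.T@d/.8,4),'n',np.linalg.norm(d)/.05)
E
python3 -c "
from h import *
go(.46,-.235,.25)"
python3 -m inch '[{"dx":0.44,"dy":-0.33,"dz":-0.055},{"dx":0.44,"dy":-0.33,"dz":-0.055},{"dx":0.44,"dy":-0.33,"dz":-0.055},{"dx":0.44,"dy":-0.33,"dz":-0.055},{"dx":0.44,"dy":-0.33,"dz":-0.055}]' -1
python3 -c "
from h import *
go(.46,-.235,.25)"
```

```text
t 0.4 tcp [ 0.181  -0.5981  0.2058] F [-0.7  0.5  0.2] rows [ 0.4653 -0.3334 -0.0551] n 9.201075314124813
t 0.4 tcp [ 0.181  -0.5981  0.2058] F [-0.7  0.5  0.2] rows [ 0.4653 -0.3334 -0.0551] n 9.201075314124813validation failed for argument at $[0]...
```

```bash
python3 -m inch '[{"dx":0.46,"dy":-0.33,"dz":-0.055,"rx":0,"ry":0,"rz":0},{"dx":0.46,"dy":-0.33,"dz":-0.055,"rx":0,"ry":0,"rz":0},{"dx":0.46,"dy":-0.33,"dz":-0.055,"rx":0,"ry":0,"rz":0},{"dx":0.46,"dy":-0.33,"dz":-0.055,"rx":0,"ry":0,"rz":0},{"dx":0.46,"dy":-0.33,"dz":-0.055,"rx":0,"ry":0,"rz":0}]' -1
python3 -c "
from h import *
go(.46,-.235,.25)"
```

```text
time: 0.9
tool_pos: [0.3334, -0.3992, 0.2306]
tool_rot: [0.0, 0.989, 0.146, 0.0]
contact_force: [0.9, -0.7, 0.7]
gripper_width: 0.142
grasp_force: 0.0
t 0.9 tcp [ 0.3334 -0.3992  0.2306] F [ 0.9 -0.7  0.7] rows [ 0.2109 -0.1507 -0.0243] n 4.165700453445023
```

```bash
python3 -m inch '[{"dx":0.21,"dy":-0.15,"dz":-0.024,"rx":0,"ry":0,"rz":0},{"dx":0.21,"dy":-0.15,"dz":-0.024,"rx":0,"ry":0,"rz":0},{"dx":0.21,"dy":-0.15,"dz":-0.024,"rx":0,"ry":0,"rz":0},{"dx":0.21,"dy":-0.15,"dz":-0.024,"rx":0,"ry":0,"rz":0},{"dx":0.21,"dy":-0.15,"dz":-0.024,"rx":0,"ry":0,"rz":0}]' -1
cat > look.py <<'E'
from h import *
import sys
ci=optics.camera_info('wrist'); save('wrist',sys.argv[1])
s=state(); print(s['time'],np.round(s['tool_pos'],4))
for a in sys.argv[2:]:
    n,z=a.split(':')
    for r in nets.outline_of('wrist',n)[:3]:
        m=r['pixels']; v,u=np.nonzero(m)
        c,sz,an=cv2.minAreaRect(np.c_[u,v].astype(np.float32))
        b=cv2.boxPoints((c,sz,an)); 
        print(n,round(r['confidence'],2),'px',np.round(c),'rect',np.round(sz),'xy',np.round(ray(ci,*c,float(z))[:2],4),'mean',np.round(ray(ci,u.mean(),v.mean(),float(z))[:2],4))
E
python3 look.py w1.png start_button:.082 stop_button:.082 extractor_pendant:.06
```

```text
time: 1.4
tool_pos: [0.461, -0.2337, 0.2504]
tool_rot: [0.0, 0.989, 0.149, 0.001]
contact_force: [-0.6, -0.9, 0.6]
gripper_width: -0.002
grasp_force: 0.0
1.45 [ 0.4604 -0.2348  0.2501]
start_button 0.73 px [296. 140.] rect [33. 33.] xy [ 0.4999 -0.2357] mean [ 0.5    -0.2354]
start_button 0.54 px [393. 389.] rect [14.  6.] xy [ 0.268  -0.4228] mean [ 0.2683 -0.423 ]
stop_button 0.79 px [388. 150.] rect [41. 42.] xy [ 0.5146 -0.3169] mean [ 0.5147 -0.3169]
extractor_pendant 0.97 px [341. 129.] rect [172. 129.] xy [ 0.5191 -0.2745] mean [ 0.5111 -0.2744]
extractor_pendant 0.93 px [530. 351.] rect [136.  59.] xy [ 0.3471 -0.5658] mean [ 0.3498 -0.5682]
extractor_pendant 0.71 px [350. 355.] rect [ 96. 135.] xy [ 0.2822 -0.3705] mean [ 0.3214 -0.3824]
```

View pics/w1.png

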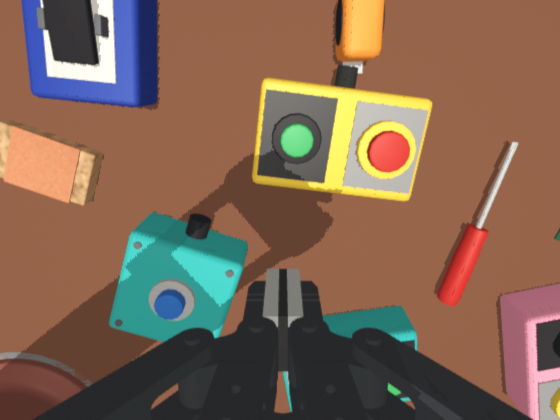

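The wrist view shows the yellow pendant with its green button at (296,140) and red button at (388,150), which puts green at (0.500,-0.2355). Next I look at the rocker.

```bash
python3 -m inch '[{"dx":0.086,"dy":-0.24,"dz":0,"rx":0,"ry":0,"rz":0},{"dx":0.086,"dy":-0.24,"dz":0,"rx":0,"ry":0,"rz":0},{"dx":0.086,"dy":-0.24,"dz":0,"rx":0,"ry":0,"rz":0},{"dx":0.086,"dy":-0.24,"dz":0,"rx":0,"ry":0,"rz":0},{"dx":0.086,"dy":-0.24,"dz":0,"rx":0,"ry":0,"rz":0}]' -1
python3 look.py w2.png sander_rocker:.074 rocker_on_end:.084 sander_switch:.06
python3 -c "
from h import *
go(.4,.25,.25)"
```

```text
time: 2.1
tool_pos: [0.4683, -0.031, 0.2492]
tool_rot: [-0.001, 0.989, 0.148, 0.0]
contact_force: [0.6, -0.3, -0.4]
gripper_width: -0.005
grasp_force: 0.0
2.15 [ 0.4684 -0.0326  0.2492]
sander_rocker 0.76 px [302. 103.] rect [43. 75.] xy [ 0.5373 -0.0285] mean [ 0.5377 -0.0278]
rocker_on_end 0.65 px [302. 103.] rect [43. 76.] xy [ 0.5377 -0.0281] mean [ 0.5381 -0.0273]
rocker_on_end 0.58 px [ 34. 100.] rect [163.  69.] xy [0.4736 0.1901] mean [0.4653 0.1932]
sander_switch 0.93 px [302.  88.] rect [113. 170.] xy [ 0.5497 -0.0257] mean [ 0.5436 -0.0259]
sander_switch 0.21 px [317.   4.] rect [ 7. 28.] xy [ 0.6178 -0.0166] mean [ 0.6192 -0.0181]
t 2.3 tcp [ 0.4687 -0.0354  0.2492] F [-1.2 -0.4 -0.4] rows [ 0.0203 -0.3663 -0.0012] n 5.870202758898892
```

View pics/w2.png

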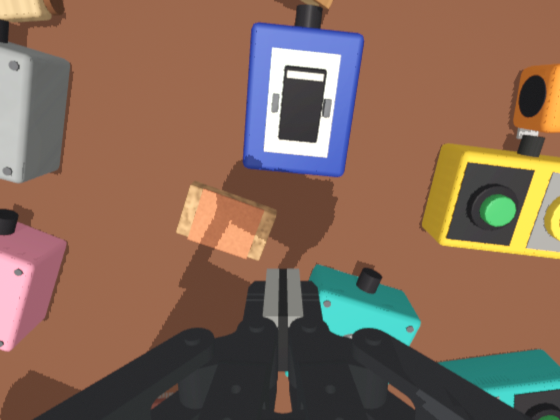

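The stripe is at (305,75), on the far end, with the pivot near (302,104). Next is the breaker.

```bash
python3 - <<'E'
from h import *
ci=optics.camera_info('wrist'); s=state(); print(s['time'],s['tool_pos'])
print('stripe',ray(ci,305,75,.084),'pivotmid',ray(ci,302,104,.077),'box edges', ray(ci,307,29,.06), ray(ci,296,170,.06), ray(ci,302,88,.06))
E
python3 -m inch '[{"dx":0.02,"dy":-0.365,"dz":0,"rx":0,"ry":0,"rz":0},{"dx":0.02,"dy":-0.365,"dz":0,"rx":0,"ry":0,"rz":0},{"dx":0.02,"dy":-0.365,"dz":0,"rx":0,"ry":0,"rz":0},{"dx":0.02,"dy":-0.365,"dz":0,"rx":0,"ry":0,"rz":0},{"dx":0.02,"dy":-0.365,"dz":0,"rx":0,"ry":0,"rz":0}]' -1
python3 -m inch '[{"dx":0.005,"dy":-0.055,"dz":0,"rx":0,"ry":0,"rz":0},{"dx":0.005,"dy":-0.055,"dz":0,"rx":0,"ry":0,"rz":0},{"dx":0.005,"dy":-0.055,"dz":0,"rx":0,"ry":0,"rz":0}]' -1
python3 look.py w3.png reset_cap:.088 breaker_box:.07
python3 -c "
from h import *
go(.45,.26,.25)"
```

```text
2.3 [ 0.46865017 -0.03536761  0.24917252]
stripe [ 0.56022937 -0.02860523  0.084     ] pivotmid [ 0.53717221 -0.03364791  0.077     ] box edges [ 0.59711369 -0.0200999   0.06      ] [ 0.47659539 -0.04762941  0.06      ] [ 0.54990505 -0.03051725  0.06      ]
time: 2.8
tool_pos: [0.41, 0.209, 0.2495]
tool_rot: [0.0, 0.99, 0.144, 0.0]
contact_force: [1.2, -0.3, 0.4]
gripper_width: 0.001
grasp_force: 0.0
time: 3.1
tool_pos: [0.4014, 0.2516, 0.2491]
tool_rot: [0.001, 0.989, 0.146, -0.0]
contact_force: [0.2, -0.6, -0.2]
gripper_width: -0.002
grasp_force: 0.0
3.15 [0.4016 0.2511 0.2491]
reset_cap 0.61 px [282. 127.] rect [34. 33.] xy [0.4471 0.2652] mean [0.4471 0.2653]
reset_cap 0.56 px [234. 312.] rect [18. 31.] xy [0.257  0.2585] mean [0.2576 0.2579]
breaker_box 0.81 px [285. 111.] rect [136. 155.] xy [0.4592 0.2656] mean [0.4532 0.2663]
breaker_box 0.61 px [532. 335.] rect [116.  54.] xy [ 0.3102 -0.0618] mean [ 0.3073 -0.0732]
breaker_box 0.6 px [247. 288.] rect [113. 135.] xy [0.277 0.252] mean [0.2876 0.2697]
t 3.25 tcp [0.4016 0.2508 0.2493] F [ 1.5  0.7 -0.4] rows [ 0.0612  0.0062 -0.0009] n 0.9847927549099351
```

View pics/w3.png

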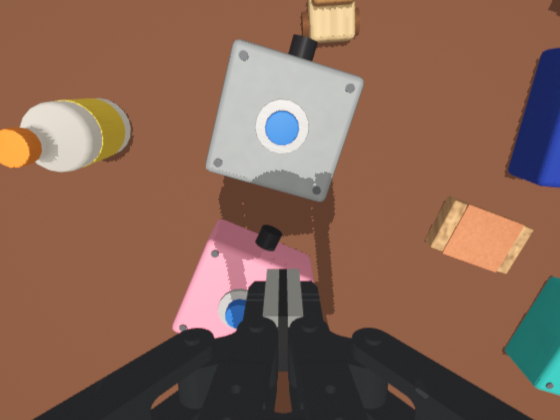

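The grey breaker's cap is at (282,127), so (0.447,0.265). I move above it and descend.

```bash
python3 -m inch '[{"dx":0.0596,"dy":-0.0005,"dz":0.1,"rx":0,"ry":0,"rz":0},{"dx":0.0596,"dy":-0.0005,"dz":0.185,"rx":0,"ry":0,"rz":0},{"dx":0.0596,"dy":-0.0005,"dz":0.185,"rx":0,"ry":0,"rz":0},{"dx":0.0596,"dy":-0.0005,"dz":0.185,"rx":0,"ry":0,"rz":0},{"dx":0.0596,"dy":-0.0005,"dz":0.185,"rx":0,"ry":0,"rz":0}]' -1
python3 look.py w4.png reset_cap:.088
python3 -c "
from h import *
go(.447,.265,.078)"
```

```text
time: 3.75
tool_pos: [0.4456, 0.265, 0.1]
tool_rot: [0.001, 0.989, 0.145, -0.002]
contact_force: [-0.4, -0.5, -0.1]
gripper_width: 0.001
grasp_force: 0.0
3.8 [0.4471 0.266  0.1026]
reset_cap 0.63 px [281. 241.] rect [52. 55.] xy [0.4506 0.2664] mean [0.4496 0.2662]
t 3.85 tcp [0.448  0.2667 0.1042] F [ 0.6 -0.1  0.3] rows [-0.0019  0.0016  0.0327] n 0.5245243732339921
```

View pics/w4.png

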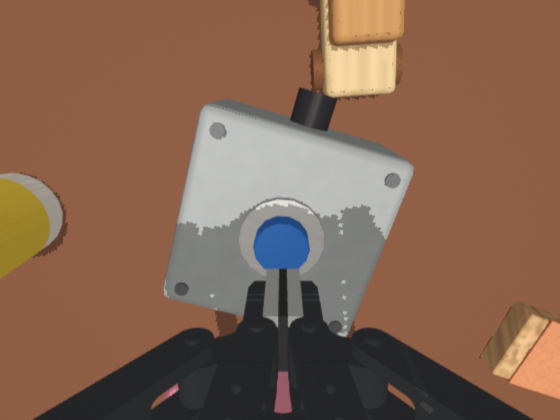

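The tip is aligned with the cap. I press slowly, watching the force.

```bash
python3 -m inch '[{"dx":0,"dy":0,"dz":0.01,"rx":0,"ry":0,"rz":0},{"dx":0,"dy":0,"dz":0.018,"rx":0,"ry":0,"rz":0},{"dx":0,"dy":0,"dz":0.023,"rx":0,"ry":0,"rz":0},{"dx":0,"dy":0,"dz":0.028,"rx":0,"ry":0,"rz":0},{"dx":0,"dy":0,"dz":0.028,"rx":0,"ry":0,"rz":0}]' -1
```

```text
time: 4.35
tool_pos: [0.4456, 0.2666, 0.0783]
tool_rot: [0.0, 0.989, 0.147, -0.001]
contact_force: [0.5, -0.1, 0.3]
gripper_width: -0.0
grasp_force: 0.0
```

```bash
python3 -m inch '[{"dx":0,"dy":0,"dz":0.002,"rx":0,"ry":0,"rz":0},{"dx":0,"dy":0,"dz":0.004,"rx":0,"ry":0,"rz":0},{"dx":0,"dy":0,"dz":0.004,"rx":0,"ry":0,"rz":0}]' -1;python3 -c "
from h import *
go(.447,.265,.14)"
```

```text
time: 4.65
tool_pos: [0.4461, 0.2667, 0.0756]
tool_rot: [0.0, 0.989, 0.146, -0.0]
contact_force: [0.1, -0.5, -0.9]
gripper_width: -0.002
grasp_force: 0.0
t 4.65 tcp [0.4461 0.2667 0.0756] F [ 0.1 -0.5 -0.9] rows [ 0.0004  0.0024 -0.0805] n 1.288944165091438
```

```bash
python3 -m inch '[{"dx":0,"dy":0,"dz":0.002,"rx":0,"ry":0,"rz":0},{"dx":0,"dy":0,"dz":0.004,"rx":0,"ry":0,"rz":0},{"dx":0,"dy":0,"dz":0.004,"rx":0,"ry":0,"rz":0}]' -1;python3 look.py w5.png reset_cap:.078
```

```text
time: 4.95
tool_pos: [0.446, 0.2666, 0.0723]
tool_rot: [0.0, 0.989, 0.146, -0.0]
contact_force: [0.3, 0.2, -0.1]
gripper_width: 0.0
grasp_force: 0.0
5.0 [0.4461 0.2667 0.0724]
reset_cap 0.63 px [284. 258.] rect [63. 42.] xy [0.4501 0.2665] mean [0.4504 0.2661]
```

View pics/w5.png

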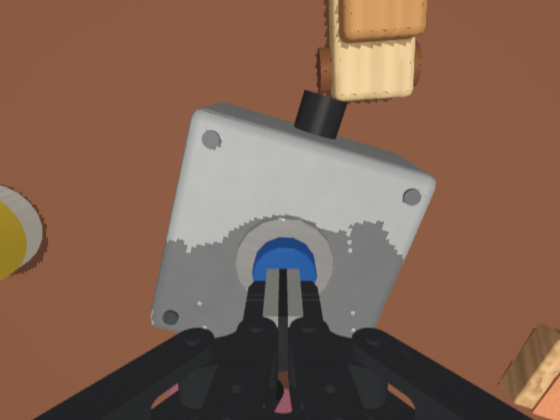

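```bash
python3 - <<'E'
from h import *
ci=optics.camera_info('wrist'); s=state(); p=np.array(s['tool_pos']); print(p,s['tool_rot'])
print('cam',-np.array(ci['R']).T@np.array(ci['t']))
print('tcp px',proj(ci,p)); 
for z in (.07,.075,.08,.088,.095): print(z,proj(ci,[p[0],p[1],z]))
print('captop',[proj(ci,[.447,.265,z]) for z in (.078,.088)])
E
python3 -m inch '[{"dx":0,"dy":0,"dz":0.002,"rx":0,"ry":0,"rz":0},{"dx":0,"dy":0,"dz":0.004,"rx":0,"ry":0,"rz":0},{"dx":0,"dy":0,"dz":0.004,"rx":0,"ry":0,"rz":0}]' -1
```

```text
[0.44615007 0.26671977 0.07249663] [ 9.43588735e-06  9.89229841e-01  1.46370465e-01 -8.84339384e-05]
cam [0.5245612  0.2896399  0.24089376]
tcp px (np.float64(280.9386170120669), np.float64(260.26678635478453))
0.07 (np.float64(280.9544736815986), np.float64(258.0641265112436))
0.075 (np.float64(280.9223063218686), np.float64(262.53251449198535))
0.08 (np.float64(280.88843109938193), np.float64(267.2381427522595))
0.088 (np.float64(280.83032384010306), np.float64(275.3098583401865))
0.095 (np.float64(280.7750804275808), np.float64(282.9837551909473))
captop [(np.float64(284.855786249321), np.float64(264.72380779414)), (np.float64(285.0032208302415), np.float64(274.67985094198576))]
time: 5.35
tool_pos: [0.446, 0.2666, 0.069]
tool_rot: [0.0, 0.989, 0.146, -0.0]
contact_force: [0.7, 0.0, 0.3]
gripper_width: 0.002
grasp_force: 0.0
```

```bash
for i in 1; do python3 -m inch '[{"dx":0,"dy":0,"dz":0.0025,"rx":0,"ry":0,"rz":0},{"dx":0,"dy":0,"dz":0.005,"rx":0,"ry":0,"rz":0}]' -1; done
python3 look.py w6.png reset_cap:.078
python3 - <<'E'
from h import *
a=cv2.imread('pics/w5.png')[200:340,200:370];b=cv2.imread('pics/w6.png')[200:340,200:370]
cv2.imwrite('pics/c6.png',cv2.resize(np.hstack([a,b]),None,fx=2.3,fy=2.3,interpolation=cv2.INTER_CUBIC))
E
```

```text
time: 5.55
tool_pos: [0.4463, 0.2668, 0.0653]
tool_rot: [-0.0, 0.989, 0.146, 0.0]
contact_force: [0.3, -0.5, 0.1]
gripper_width: -0.002
grasp_force: 0.0
5.6 [0.446  0.2666 0.0649]
reset_cap 0.68 px [285. 262.] rect [66. 39.] xy [0.4518 0.2665] mean [0.4523 0.2668]
```

View pics/c6.png

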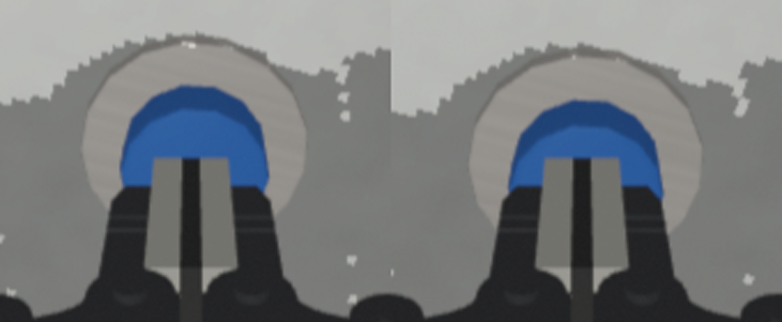

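```bash
python3 - <<'E'
from h import *
ci=optics.camera_info('wrist'); R=np.array(ci['R']);print(ci['fx'],R[2],'cam',-R.T@np.array(ci['t']))
for z in (.07,.076,.09,.1):
  a=[proj(ci,[.447+.024*np.cos(t),.265+.024*np.sin(t),z]) for t in np.linspace(0,6.28,40)]
  a=np.array(a); print(z,a.min(0),a.max(0))
# rocker/other: tip of finger depth
print(state()['joint_pos'],state()['joint_efforts'])
E
python3 -m inch '[{"dx":0,"dy":0,"dz":0.0025,"rx":0,"ry":0,"rz":0},{"dx":0,"dy":0,"dz":0.005,"rx":0,"ry":0,"rz":0}]' -1
```

```text
376.96761340700107 [-0.30538082 -0.09283422 -0.94769424] cam [0.52440637 0.28957845 0.23325643]
0.07 [234.73276485 216.57911357] [334.84449401 307.19644792]
0.076 [233.18450088 221.05108109] [336.55523478 314.11538612]
0.09 [229.14647939 232.76971596] [341.01455898 332.06664621]
0.1 [225.82910929 242.45725352] [344.67539295 346.71337358]
[ 3.95559270e-01 -6.69956391e-02  1.97803744e+00  1.26719039e-05
  1.23138864e+00  1.67255763e+00] [-1.58574467e-02 -3.07928824e+01 -3.38191366e+01 -3.82132330e-04
 -2.87497620e-02 -1.60245598e-06]
time: 5.85
tool_pos: [0.4464, 0.2668, 0.0617]
tool_rot: [-0.0, 0.989, 0.146, 0.0]
contact_force: [-1.4, -0.3, 3.3]
gripper_width: -0.002
grasp_force: 1.9
```

Contact comes only now, with the reported TCP at about 0.062. The real fingertips therefore sit about 26 mm behind the reported TCP. I carry on until the force rises at the stop.

```bash
python3 -m inch '[{"dx":0,"dy":0,"dz":0.004,"rx":0,"ry":0,"rz":0},{"dx":0,"dy":0,"dz":0.008,"rx":0,"ry":0,"rz":0}]' -1
python3 -m inch '[{"dx":0,"dy":0,"dz":0.0025,"rx":0,"ry":0,"rz":0},{"dx":0,"dy":0,"dz":0.004,"rx":0,"ry":0,"rz":0}]' -1
```

```text
time: 6.05
tool_pos: [0.4464, 0.2668, 0.0552]
tool_rot: [-0.0, 0.989, 0.146, 0.0]
contact_force: [-1.4, -0.7, 4.0]
gripper_width: -0.002
grasp_force: 2.0
time: 6.25
tool_pos: [0.4465, 0.2668, 0.0526]
tool_rot: [0.0, 0.989, 0.146, -0.0]
contact_force: [-5.8, -2.5, 12.0]
gripper_width: 0.001
grasp_force: 6.3
```

```bash
python3 -m inch '[{"dx":0,"dy":0,"dz":0.0015,"rx":0,"ry":0,"rz":0},{"dx":0,"dy":0,"dz":0.0015,"rx":0,"ry":0,"rz":0}]' -1
python3 -m inch '[{"dx":0,"dy":0,"dz":-0.04,"rx":0,"ry":0,"rz":0},{"dx":0,"dy":0,"dz":-0.08,"rx":0,"ry":0,"rz":0},{"dx":0,"dy":0,"dz":-0.1,"rx":0,"ry":0,"rz":0},{"dx":0,"dy":0,"dz":-0.1,"rx":0,"ry":0,"rz":0}]' -1
python3 look.py w7.png reset_cap:.078
python3 -c "
from h import *
a=cv2.imread('pics/w7.png')[120:360,160:400]; b=cv2.imread('pics/w4.png')[120:360,160:400]
cv2.imwrite('pics/c7.png',cv2.resize(np.hstack([b,a]),None,fx=1.6,fy=1.6,interpolation=cv2.INTER_CUBIC))
go(.5,-.235,.15)"
```

```text
time: 6.45
tool_pos: [0.4465, 0.2669, 0.0525]
tool_rot: [0.0, 0.989, 0.146, -0.0]
contact_force: [-6.4, -3.4, 13.2]
gripper_width: 0.003
grasp_force: 6.9
time: 6.85
tool_pos: [0.448, 0.2675, 0.1331]
tool_rot: [-0.001, 0.989, 0.146, 0.003]
contact_force: [-1.0, 0.4, 0.3]
gripper_width: 0.003
grasp_force: 0.0
6.9 [0.4467 0.267  0.1309]
t 6.95 tcp [0.4457 0.2665 0.1294] F [-1.   0.1 -0.7] rows [-0.1166  0.6197 -0.0256] n 10.09730313458991
```

View pics/c7.png

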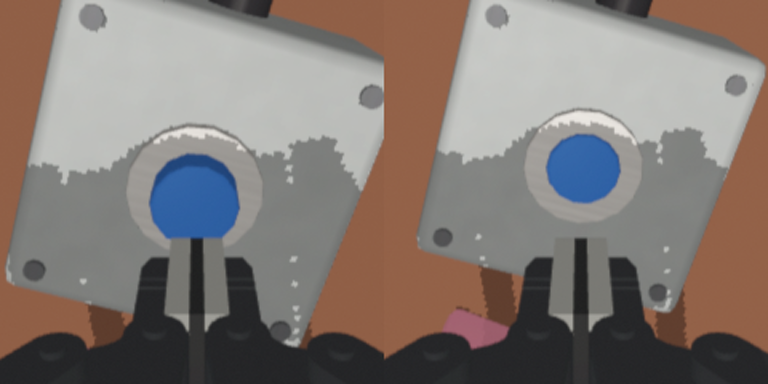

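The cap is home: its side wall is no longer visible (left is before, right is after). Next is the pendant.

```bash
for i in 1; do python3 -m inch '[{"dx":-0.05,"dy":0.3,"dz":-0.02,"rx":0,"ry":0,"rz":0},{"dx":-0.05,"dy":0.3,"dz":-0.02,"rx":0,"ry":0,"rz":0},{"dx":-0.05,"dy":0.3,"dz":-0.02,"rx":0,"ry":0,"rz":0},{"dx":-0.05,"dy":0.3,"dz":-0.02,"rx":0,"ry":0,"rz":0},{"dx":-0.05,"dy":0.3,"dz":-0.02,"rx":0,"ry":0,"rz":0}]' -1; done
python3 -c "
from h import *
go(.49,-.235,.14)"
```

```text
time: 7.45
tool_pos: [0.476, 0.0234, 0.1441]
tool_rot: [-0.0, 0.989, 0.146, -0.002]
contact_force: [0.1, 0.5, 0.1]
gripper_width: 0.002
grasp_force: 0.0
t 7.45 tcp [0.476  0.0234 0.1441] F [0.1 0.5 0.1] rows [-0.0766  0.3143  0.005 ] n 5.176366700215906
```

```bash
python3 -m inch '[{"dx":-0.077,"dy":0.314,"dz":0.005,"rx":0,"ry":0,"rz":0},{"dx":-0.077,"dy":0.314,"dz":0.005,"rx":0,"ry":0,"rz":0},{"dx":-0.077,"dy":0.314,"dz":0.005,"rx":0,"ry":0,"rz":0},{"dx":-0.077,"dy":0.314,"dz":0.005,"rx":0,"ry":0,"rz":0},{"dx":-0.077,"dy":0.314,"dz":0.005,"rx":0,"ry":0,"rz":0}]' -1
python3 -m inch '[{"dx":0,"dy":0,"dz":0,"rx":0,"ry":0,"rz":0},{"dx":0,"dy":0,"dz":0,"rx":0,"ry":0,"rz":0},{"dx":0,"dy":0,"dz":0,"rx":0,"ry":0,"rz":0}]' -1
python3 look.py w8.png start_button:.082 stop_button:.082
python3 -c "
from h import *
go(.5,-.235,.075)"
```

```text
time: 7.95
tool_pos: [0.4892, -0.2256, 0.1398]
tool_rot: [-0.001, 0.989, 0.146, -0.001]
contact_force: [1.8, 0.2, 0.2]
gripper_width: 0.005
grasp_force: 0.0
time: 8.25
tool_pos: [0.4899, -0.2229, 0.1408]
tool_rot: [-0.001, 0.989, 0.147, -0.001]
contact_force: [0.0, 0.3, -0.2]
gripper_width: 0.002
grasp_force: 0.0
8.3 [ 0.4902 -0.2226  0.1413]
start_button 0.95 px [304. 210.] rect [45. 43.] xy [ 0.5007 -0.2349] mean [ 0.5009 -0.2351]
stop_button 0.95 px [431. 223.] rect [57. 58.] xy [ 0.5154 -0.3156] mean [ 0.5153 -0.3157]
t 8.4 tcp [ 0.4907 -0.2227  0.1422] F [-0.5 -0.  -0.1] rows [0.0067 0.0181 0.0839] n 1.3780618910393783
```

```bash
python3 -m inch '[{"dx":0.0073,"dy":0.0183,"dz":0.04,"rx":0,"ry":0,"rz":0},{"dx":0.0073,"dy":0.0183,"dz":0.07,"rx":0,"ry":0,"rz":0},{"dx":0.0073,"dy":0.0183,"dz":0.09,"rx":0,"ry":0,"rz":0},{"dx":0.0073,"dy":0.0183,"dz":0.09,"rx":0,"ry":0,"rz":0},{"dx":0.0073,"dy":0.0183,"dz":0.09,"rx":0,"ry":0,"rz":0}]' -1
python3 look.py w9.png start_button:.082 stop_button:.082
python3 -c "
from h import *
go(.5005,-.235,.0515)"
```

```text
time: 8.9
tool_pos: [0.5008, -0.2361, 0.0711]
tool_rot: [0.0, 0.989, 0.147, 0.0]
contact_force: [1.0, -0.3, 0.9]
gripper_width: -0.002
grasp_force: 0.0
8.95 [ 0.5014 -0.2366  0.072 ]
stop_button 0.67 px [451. 286.] rect [78. 78.] xy [ 0.516  -0.3153] mean [ 0.5162 -0.3153]
t 9.05 tcp [ 0.5017 -0.237   0.0725] F [0.9 0.3 0.6] rows [-0.0007 -0.0029  0.0263] n 0.4233664523491738
```

View pics/w9.png

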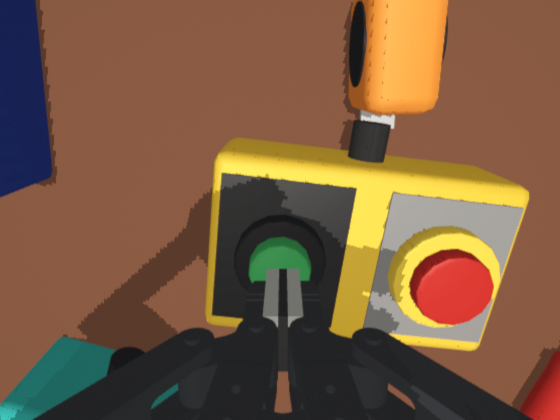

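The tip is over the green button at (282,270), clear of the red. I press in steps.

```bash
python3 -m inch '[{"dx":-0.0005,"dy":-0.002,"dz":0.01,"rx":0,"ry":0,"rz":0},{"dx":-0.0005,"dy":-0.002,"dz":0.017,"rx":0,"ry":0,"rz":0},{"dx":-0.0005,"dy":-0.002,"dz":0.02,"rx":0,"ry":0,"rz":0},{"dx":-0.0005,"dy":-0.002,"dz":0.02,"rx":0,"ry":0,"rz":0}]' -1
python3 -m inch '[{"dx":0,"dy":0,"dz":0.002,"rx":0,"ry":0,"rz":0},{"dx":0,"dy":0,"dz":0.0035,"rx":0,"ry":0,"rz":0},{"dx":0,"dy":0,"dz":0.0035,"rx":0,"ry":0,"rz":0}]' -1
```

```text
time: 9.45
tool_pos: [0.4996, -0.235, 0.0545]
tool_rot: [-0.0, 0.989, 0.146, -0.0]
contact_force: [-0.7, 0.7, 1.4]
gripper_width: 0.005
grasp_force: 1.3
time: 9.75
tool_pos: [0.4997, -0.235, 0.0521]
tool_rot: [-0.0, 0.989, 0.146, -0.0]
contact_force: [-1.8, 1.9, 4.1]
gripper_width: 0.003
grasp_force: 2.0
```

```bash
python3 -m inch '[{"dx":0,"dy":0,"dz":0.002,"rx":0,"ry":0,"rz":0},{"dx":0,"dy":0,"dz":0.003,"rx":0,"ry":0,"rz":0},{"dx":0,"dy":0,"dz":0.003,"rx":0,"ry":0,"rz":0}]' -1
python3 -m inch '[{"dx":0,"dy":0,"dz":0.001,"rx":0,"ry":0,"rz":0},{"dx":0,"dy":0,"dz":0.0015,"rx":0,"ry":0,"rz":0},{"dx":0,"dy":0,"dz":0.0015,"rx":0,"ry":0,"rz":0}]' -1
```

```text
time: 10.05
tool_pos: [0.4998, -0.2351, 0.0507]
tool_rot: [-0.0, 0.989, 0.146, -0.0]
contact_force: [-3.9, 2.9, 9.5]
gripper_width: 0.002
grasp_force: 4.9
time: 10.35
tool_pos: [0.4998, -0.2352, 0.0505]
tool_rot: [-0.0, 0.989, 0.146, -0.0]
contact_force: [-6.3, 3.8, 15.8]
gripper_width: -0.002
grasp_force: 7.7
```

The button is at its hard stop. I retract and check.

```bash
python3 -m inch '[{"dx":0,"dy":0,"dz":-0.02,"rx":0,"ry":0,"rz":0},{"dx":0,"dy":0,"dz":-0.06,"rx":0,"ry":0,"rz":0},{"dx":0,"dy":0,"dz":-0.11,"rx":0,"ry":0,"rz":0},{"dx":0,"dy":0,"dz":-0.11,"rx":0,"ry":0,"rz":0},{"dx":0,"dy":0,"dz":-0.11,"rx":0,"ry":0,"rz":0}]' -1
python3 look.py w10.png start_button:.082 stop_button:.082
python3 -c "
from h import *
go(.53,-.026,.15)"
```

```text
time: 10.85
tool_pos: [0.5006, -0.2357, 0.1377]
tool_rot: [0.001, 0.989, 0.146, 0.001]
contact_force: [1.5, 0.1, -1.6]
gripper_width: 0.003
grasp_force: 0.0
10.9 [ 0.4996 -0.235   0.1359]
start_button 0.75 px [344. 197.] rect [236. 169.] xy [ 0.5274 -0.2685] mean [ 0.5213 -0.2678]
start_button 0.7 px [281. 220.] rect [46. 46.] xy [ 0.5013 -0.2352] mean [ 0.5012 -0.2353]
stop_button 0.95 px [408. 234.] rect [57. 59.] xy [ 0.5157 -0.316 ] mean [ 0.5156 -0.3161]
stop_button 0.57 px [ 16. 248.] rect [77. 33.] xy [ 0.4339 -0.0772] mean [ 0.4353 -0.0752]
t 11.0 tcp [ 0.4987 -0.2345  0.1344] F [ 0.5 -0.1 -0.3] rows [ 0.1128 -0.2382 -0.0192] n 4.228058162732223
```

```bash
python3 -m inch '[{"dx":0.113,"dy":-0.238,"dz":-0.02,"rx":0,"ry":0,"rz":0},{"dx":0.113,"dy":-0.238,"dz":-0.02,"rx":0,"ry":0,"rz":0},{"dx":0.113,"dy":-0.238,"dz":-0.02,"rx":0,"ry":0,"rz":0},{"dx":0.113,"dy":-0.238,"dz":-0.02,"rx":0,"ry":0,"rz":0},{"dx":0.113,"dy":-0.238,"dz":-0.02,"rx":0,"ry":0,"rz":0}]' -1
python3 -m inch '[{"dx":0.113,"dy":0,"dz":0,"rx":0,"ry":0,"rz":0}]' -1 >/dev/null
```

```text
time: 11.5
tool_pos: [0.5305, -0.0225, 0.151]
tool_rot: [-0.001, 0.989, 0.149, -0.001]
contact_force: [0.0, -0.8, -0.6]
gripper_width: -0.005
grasp_force: 0.0
```

That second call was an unintended 50 mm shift along the tool's x. It was harmless at this height. I go back.

```bash
python3 -m inch '[{"dx":-0.065,"dy":0,"dz":0,"rx":0,"ry":0,"rz":0},{"dx":-0.065,"dy":0,"dz":0,"rx":0,"ry":0,"rz":0},{"dx":-0.065,"dy":0,"dz":0,"rx":0,"ry":0,"rz":0},{"dx":-0.065,"dy":0,"dz":0,"rx":0,"ry":0,"rz":0},{"dx":-0.065,"dy":0,"dz":0,"rx":0,"ry":0,"rz":0}]' -1
python3 look.py w11.png sander_rocker:.074 sander_switch:.06
python3 - <<'E'
from h import *
ci=optics.camera_info('wrist'); im=optics.grab_frame('wrist')
m=nets.outline_of('wrist','sander_switch')[0]['pixels'].astype(np.uint8)
rk=nets.outline_of('wrist','sander_rocker')[0]['pixels'].astype(np.uint8)
h=(rk>0)&(im.min(2)>150); v,u=np.nonzero(h); print('stripe px',u.mean() if len(u) else None,v.mean() if len(v) else None,len(u))
if len(u): print(ray(ci,u.mean(),v.mean(),.084))
go(.56,-.024,.075)
cv2.imwrite('pics/w12.png',im[:,:,::-1].copy())
E
```

```text
time: 12.1
tool_pos: [0.5303, -0.0277, 0.1545]
tool_rot: [0.001, 0.989, 0.146, 0.002]
contact_force: [-0.1, 0.4, -0.2]
gripper_width: 0.001
grasp_force: 0.0
12.15 [ 0.5303 -0.0276  0.1546]
sander_rocker 0.6 px [284. 200.] rect [55. 88.] xy [ 0.5376 -0.0274] mean [ 0.538  -0.0276]
sander_switch 0.84 px [285. 174.] rect [144. 202.] xy [ 0.5527 -0.0242] mean [ 0.5472 -0.025 ]
stripe px 287.63774403470717 170.54229934924078 461
[ 0.55975909 -0.02288202  0.084     ]
t 12.4 tcp [ 0.5295 -0.0273  0.1531] F [ 0.6 -0.4 -0.3] rows [0.0376 0.007  0.0977] n 1.6787694868320924
```

View pics/w12.png

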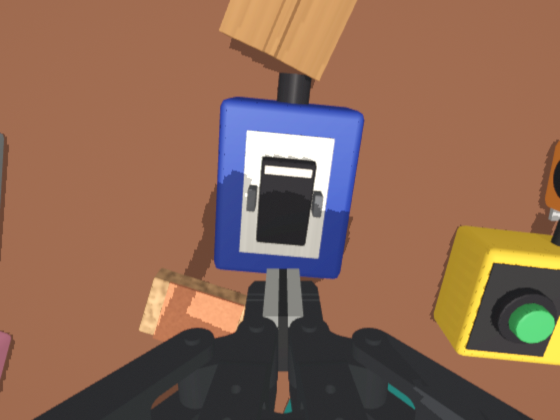

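The stripe is at (288,171), so (0.560,-0.023). I go above it and press in steps.

```bash
python3 -m inch '[{"dx":0.039,"dy":0.006,"dz":0.03,"rx":0,"ry":0,"rz":0},{"dx":0.039,"dy":0.006,"dz":0.07,"rx":0,"ry":0,"rz":0},{"dx":0.039,"dy":0.006,"dz":0.1,"rx":0,"ry":0,"rz":0},{"dx":0.039,"dy":0.006,"dz":0.11,"rx":0,"ry":0,"rz":0},{"dx":0.039,"dy":0.006,"dz":0.11,"rx":0,"ry":0,"rz":0}]' -1
python3 -m inch '[{"dx":0,"dy":0,"dz":0.006,"rx":0,"ry":0,"rz":0},{"dx":0,"dy":0,"dz":0.01,"rx":0,"ry":0,"rz":0},{"dx":0,"dy":0,"dz":0.014,"rx":0,"ry":0,"rz":0},{"dx":0,"dy":0,"dz":0.014,"rx":0,"ry":0,"rz":0}]' -1
```

```text
time: 12.9
tool_pos: [0.5594, -0.0226, 0.063]
tool_rot: [-0.0, 0.989, 0.146, -0.001]
contact_force: [-0.5, 0.8, 1.1]
gripper_width: 0.001
grasp_force: 0.0
time: 13.3
tool_pos: [0.5616, -0.023, 0.0543]
tool_rot: [0.0, 0.989, 0.146, 0.001]
contact_force: [1.5, 0.0, 2.5]
gripper_width: 0.0
grasp_force: 1.1
```

```bash
python3 -m inch '[{"dx":0,"dy":0,"dz":0.003,"rx":0,"ry":0,"rz":0},{"dx":0,"dy":0,"dz":0.005,"rx":0,"ry":0,"rz":0}]' -1
python3 -m inch '[{"dx":0,"dy":0,"dz":0.002,"rx":0,"ry":0,"rz":0},{"dx":0,"dy":0,"dz":0.003,"rx":0,"ry":0,"rz":0}]' -1
```

```text
time: 13.5
tool_pos: [0.5621, -0.0229, 0.0504]
tool_rot: [0.0, 0.989, 0.146, 0.002]
contact_force: [4.3, 1.2, 3.9]
gripper_width: -0.002
grasp_force: 2.4
time: 13.7
tool_pos: [0.5623, -0.0229, 0.0494]
tool_rot: [0.0, 0.989, 0.146, 0.002]
contact_force: [0.3, 1.7, 16.0]
gripper_width: 0.002
grasp_force: 7.8
```

```bash
python3 -m inch '[{"dx":0,"dy":0,"dz":0.001,"rx":0,"ry":0,"rz":0},{"dx":0,"dy":0,"dz":0.002,"rx":0,"ry":0,"rz":0},{"dx":0,"dy":0,"dz":0.002,"rx":0,"ry":0,"rz":0}]' -1
python3 -m inch '[{"dx":0,"dy":0,"dz":-0.04,"rx":0,"ry":0,"rz":0},{"dx":0,"dy":0,"dz":-0.09,"rx":0,"ry":0,"rz":0},{"dx":-0.038,"dy":-0.006,"dz":-0.132,"rx":0,"ry":0,"rz":0},{"dx":-0.038,"dy":-0.006,"dz":-0.132,"rx":0,"ry":0,"rz":0},{"dx":-0.038,"dy":-0.006,"dz":-0.132,"rx":0,"ry":0,"rz":0}]' -1
python3 look.py w13.png sander_rocker:.074
python3 - <<'E'
from h import *
a=cv2.imread('pics/w12.png')[60:300,180:400];b=cv2.imread('pics/w13.png')[60:300,180:400]
t0=cv2.imread('pics/t0.png'); 
cv2.imwrite('pics/c13.png',cv2.resize(np.hstack([a,b]),None,fx=1.7,fy=1.7))
E
```

```text
time: 14.0
tool_pos: [0.5623, -0.0229, 0.0493]
tool_rot: [0.0, 0.989, 0.146, 0.001]
contact_force: [-4.5, 1.5, 20.7]
gripper_width: 0.001
grasp_force: 9.7
time: 14.5
tool_pos: [0.5291, -0.0271, 0.1505]
tool_rot: [0.0, 0.989, 0.146, -0.0]
contact_force: [0.4, 0.4, -0.3]
gripper_width: 0.001
grasp_force: 0.0
14.55 [ 0.5286 -0.0269  0.1491]
sander_rocker 0.93 px [286. 202.] rect [55. 95.] xy [ 0.536  -0.0281] mean [ 0.5362 -0.0279]
```

View pics/c13.png

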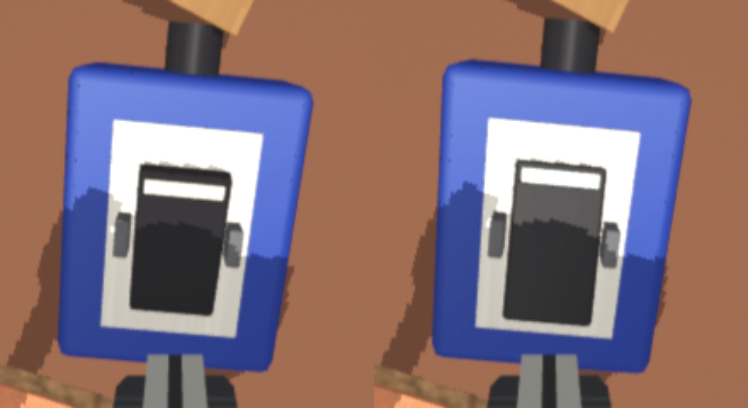

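The rocker has tipped fully on: the striped end is down, the near end is up, and it took 20 N at the stop without moving further. I hand the job in.

```bash
python3 -c "
from h import *
print(ticket.job_done())"
```

```text
the job is handed in; nothing more can be done
None
```

I pushed the blue reset cap home, pressed and released the green start button, then pressed the rocker fully on; the job was handed in at about 14.6 s, the red button wasn't pressed and the pendant didn't shift, but no verdict came back.

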